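# Find the high spot of a pulley with a plunger indicator

### The arm

A 6-joint arm with a two-finger parallel gripper is mounted at the origin on a cart in front of the work surface, level with it; the furniture and walls round the work are solid. World frame = base frame: x ahead of the robot, y to its left, z up, the work surface at z = 0. Lengths are in mm, angles in rad, forces in N, time in s.
With the tool pointing down it reaches from about 375 to 975 mm from the base axis. Payload 3.8 kg.
Tool frame: the origin (TCP) lies at the very end of the fingers, on their centre line; the grasp point (between the pads) lies 19 mm behind it (pinch_z is the distance from the TCP to the grasp point, in mm); z points along the fingers, y is the line along which they close (so a half turn about z gives the same grasp; the last joint's range is limited). The gripper opens to 85 mm and grips with 20 to 120 N. Pads are 22 mm wide; open, the fingers measure 114 mm over their backs; the gripper's body (76 mm by 85 mm) begins 54 mm behind the grasp point. The pads swing forward as they close: fully open they stand 13 mm farther back than shut.
Start: joints at [1.07, 0.264, 1.604, -0, 1.274, -0.037], TCP at [301.958, 603.688, 231.28] pointing down, gripper open.
Joint ranges: [-2.63, 2.63], [-0.94, 2.18], [0.31, 2.57], [-1.31, 4.45], [0, 2.66], [-2.55, 2.55]. Speed limits (rad/s): [2.57, 2.57, 3.14, 3.14, 3.14, 3.14].

### API

Orientations are given as a unit quaternion [w, x, y, z].
In Python, from plant import * gives the robot as it stands.
- The arm moves only by the tool send_rows, never from a script. Its argument "commands" is one flat list of numbers, 6 for each row, row after row: the shift along the tool's x, y, z in m, then the turn, a rotation vector about the tool's x, y, z in degrees. In form: [dx, dy, dz, ax, ay, az, dx, dy, dz, ax, ay, az, ...]. A call has exactly 5 rows; each row shifts and turns the commanded pose from where the row before left it, along the tool's axes as they then stand; what a row does not reach is not made up. A row lasts 1/12 s, in which the tool goes at most 41.7 mm and 7.16 degrees, less where a joint would pass 70% of its speed; a pose out of reach is approached as far as the arm can. A call with a gripper value outside its range is refused whole. "gripper" is the opening in per cent of the stroke, from 0 (shut) to 100 (fully open), set as the call begins (left out, the last holds). The fingers move at their own pace and stop on an object; "force" is the grip in N (left out, the last holds). Time passes only in rows, so rows that do not move let the fingers close, or fill a call up. It gives the time, the measured TCP pose, the force, the opening and the grip force at its end, in the units of the state.
- get_state(): the state, without advancing time (a new reading comes with each control period).
- grab_frame(name): name is "side" or "top"; returns (picture, depth): 480x640x3 uint8, red, green, blue; 480x640 float32, mm along the optical axis (not along the pixel's ray), 0 where there is no reading.
- calibration(name): a dict with "camera_matrix" (3x3 intrinsics, pixels), "k1" (the pictures are not rectified: a ray, as slopes to the right and down, at radius r is drawn at 1 + k1 r^2 times it, then the intrinsics apply), "world_from_camera" (4x4, takes a point from camera to world coordinates). Camera axes: x right, y up, looking along -z (the intrinsics and any distortion apply to the point x, -y, -z); pixel columns grow to the right and rows downward; lengths in mm; the calibration is good to about 2 mm. A picture is of the moment at which its call begins. calibration takes no time and is no camera call.
- close_job(): hands the job in; it is judged then, once.
The state is a dict: "time": time; "joint_positions": joint angles; "qd": joint speeds; "joint_efforts": joint torques, N m; "ee_pos": TCP position; "ee_rot": TCP orientation; "ft_force": force on the tool from outside, world axes, zero at the start; "ft_torque": the same for the moment, N m; "opening": finger opening in mm; "gripper_force": force on a finger pad.
Only numpy, scipy, OpenCV 4.12 (cv2) and the standard library are available. Lean on these libraries where they do the work, as an engineer would, in place of code of your own. Each camera call takes 0.05 s, during which the arm holds its last target. There are 200 camera calls.

### The job

On the truing stand, slide the dial indicator in by its upright post until its sprung tip presses on the pulley's rim and the needle has swung about a quarter turn, then turn the pulley by its crank, find the one high spot of the rim and leave the pulley standing with that high spot against the tip. Press gently, so that the indicator is never overloaded or run to the end of its travel, and leave the other things on the bench where they are.

Things in the scene. Friction and masses are not known exactly. Their poses are not given: they have to be found in the camera images.
- stand: Grey truing stand, fixed to the bench: plate 245 x 120 mm in plan, its top plate 57 mm above the bench, with an upright arbor. Origin: on the pulley's axis, at bench height. z up; the indicator sits on the -x side of the axis and slides along x (+x: towards the pulley). It reaches from x = -185 to +60 mm.
- pulley_axis (a point): Point on the pulley's upright axis, 86 mm above the bench, level with the indicator's tip. The pulley's aluminium rim (75 to 97 mm above the bench) is round, radius 50 mm, but for one rounded rise, about 55 degrees wide in all, with its summit at radius 53 mm. It is clamped under the flange and turns with it; its angle to the crank is not known and the flange hides it from above.
- wheel: The pulley: round steel flange plate, 110 mm across, top 105 mm above the bench, with a nut (to 120 mm) in the middle, the crank on it and the rim beneath. It turns about its upright axis both ways, as many turns as wanted, with a steady friction of 0.10 N m, and stays where it is left. Origin on the axis, 45 mm above the bench; its x axis points to the crank.
- crank_grip (a point): On the axis of the crank, a black upright handle, 18 mm across, 36 mm from the pulley's axis, from 113 to 149 mm above the bench; this point is 133 mm above the bench. The handle spins freely on its pin, so it can be held with unchanging hand direction while the pulley goes round.
- post_grip (a point): On the axis of the carriage's black upright post, 18 mm across here, top 141 mm above the bench; this point: 125 mm above the bench, 96 mm behind the tip of the unpressed plunger. The post is fast on the carriage, which slides along the stand's x for up to 40 mm with about 9 N of friction and stays where it is left. The dial (56 mm across, face up, 97 mm above the bench) is centred 40 mm in front of it.
- plunger: The indicator's sprung steel plunger: 5 mm rod with an 8 mm ball at its end, lying level towards the pulley, 86 mm above the bench. It goes in 10 mm at most; the spring pushes back with 0.6 N plus 0.6 N per mm pressed in. At the start it does not touch the rim. The most the tip may bear is 12 N.
- probe_tip (a point): Foremost point of the plunger's ball. Its level distance from the pulley's axis, while it touches, is the radius of the rim there, less about 0.5 mm by which the ball beds in.
- needle (a joint): The dial's needle, in rad: 0 with the plunger out (needle points to the pulley), growing clockwise as seen from above, 0.5 rad for each mm that the plunger is pressed in; at 5 the plunger is at the end of its travel. A quarter turn is 1.57.
- spur_centre: Bystander: steel drive centre standing upright, 27 mm across, 76 mm tall; origin under its middle.
- wax_tin: Bystander: round brown tin, 70 mm across, 24 mm high; origin under its middle.
- caliper: Bystander: steel caliper lying flat, 220 mm long; origin under its middle.

How it is judged (in metres and radians):
On the way, in this order (a step that is already met when the one before it is completed fails the run):
1. the indicator's tip presses on the rim with the needle about a quarter turn round (0.8 to 2.4 rad) (contact force between plunger and wheel above 0.5 N and value of joint needle between 0.8 and 2.4 rad), for 0.3 s.
2. the high spot of the rim stands against the tip (contact force between plunger and wheel above 0.5 N and horizontal distance between probe_tip and pulley_axis above 0.0517 m), for 0.2 s.
At the end, for the whole second after the job is handed in: the tip presses on the rim (more than 0.5 N) at the high spot: its distance from the pulley's axis is above 51.7 mm (it reads about 52.4 mm at the summit, the ball bedding in by 0.5 mm; so about 13 degrees either way), and the pulley stands still (all of step 2 and angular speed of wheel below 0.05 rad/s); the robot touches nothing.
It fails at once if the indicator is overloaded (more than 12 N on its tip) or run to the end of its travel (needle past 4.85 rad) (contact force between plunger and wheel above 12 N or value of joint needle above 4.85 rad).
It fails at once if a bystander (drive centre, tin or caliper) is shifted by more than 30 mm (distance of any of spur_centre, wax_tin, caliper from where it was at the start of the episode above 0.03 m).
It also fails if it takes over 72 s, if anything falls off the work surface, if the arm or the gripper's body presses on something with over 40 N, if the wrist force passes 120 N, or if a joint passes its speed limit or range.

## Working session

There is one attempt and no reset: what is moved stays moved. The work goes in short steps, Python scripts to look and compute and a tool call to move; the robot and the scene stay as the last step left them, time stands still between calls to the robot, and variables do not carry over. Pictures are saved under pics/ and viewed, at most 10 in all, crops included, and the job is handed in when it is done.

Besides the shell and the picture viewer there is one more tool, called after "Call:" as name(argument=value, ...), one argument or row to a line, values as JSON. send_rows: Moves the arm, as the interface text tells. Its arguments: {"type":"object","properties":{"commands":{"type":"array","items":{"type":"number"}},"gripper":{"type":"number"},"force":{"type":"number"}},"required":["commands"]}

```bash
mkdir -p pics
python3 - <<'E'
from plant import *
import cv2, numpy as np
for n in("top","side"):
    p,d=grab_frame(n); cv2.imwrite(f"pics/{n}0.png",p[:,:,::-1]); np.save(f"{n}0.npy",d)
    c=calibration(n); print(n,c["camera_matrix"],c["k1"],np.round(c["world_from_camera"],3))
s=get_state(); print(s)
E
```

```text
top [[601.37368135   0.         315.85069184]
 [  0.         601.37368135 238.29175201]
 [  0.           0.           1.        ]] -0.16927311601461453 [[ 2.500000e-02  9.860000e-01 -1.660000e-01  3.911830e+02]
 [-1.000000e+00  2.600000e-02  1.000000e-03 -9.955800e+01]
 [ 5.000000e-03  1.650000e-01  9.860000e-01  1.129297e+03]
 [ 0.000000e+00  0.000000e+00  0.000000e+00  1.000000e+00]]
side [[464.65469377   0.         316.55295983]
 [  0.         464.65469377 237.0387026 ]
 [  0.           0.           1.        ]] 0.024950220148589466 [[-6.88000e-01  5.76000e-01 -4.42000e-01  1.73396e+02]
 [-7.26000e-01 -5.59000e-01  4.01000e-01  2.23753e+02]
 [-1.70000e-02  5.97000e-01  8.02000e-01  7.84771e+02]
 [ 0.00000e+00  0.00000e+00  0.00000e+00  1.00000e+00]]
{'time': 0.1, 'joint_positions': array([ 1.07011203e+00,  2.64676155e-01,  1.60526793e+00, -2.59770885e-06,
        1.27371181e+00, -3.68935727e-02]), 'qd': array([-0.00198782, -0.00125249, -0.001712  ,  0.00209066,  0.00106211,
       -0.0001854 ]), 'joint_efforts': array([ 3.19485680e-04, -5.16706181e+01, -3.68591630e+01, -2.57842396e-05,
        6.23924512e-03,  1.05146859e-05]), 'ee_pos': array([301.62811699, 603.10009439, 230.07118771]), 'ee_rot': array([-2.72763432e-04,  2.29822068e-01,  9.73232117e-01, -9.94904768e-04]), 'ft_force': array([-0.08735836, -0.75929411, -0.3065482 ]), 'ft_torque': array([-0.00119082,  0.01847042, -0.04729105]), 'gripper_force': 0.0, 'opening': 85.28201649587628}
```

View pics/top0.png

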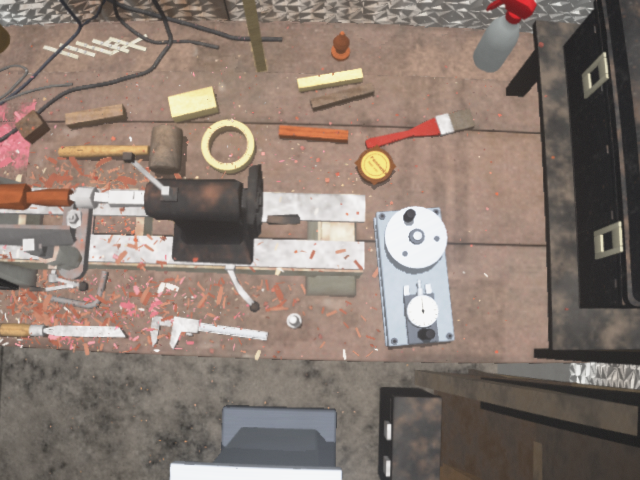

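View pics/side0.png

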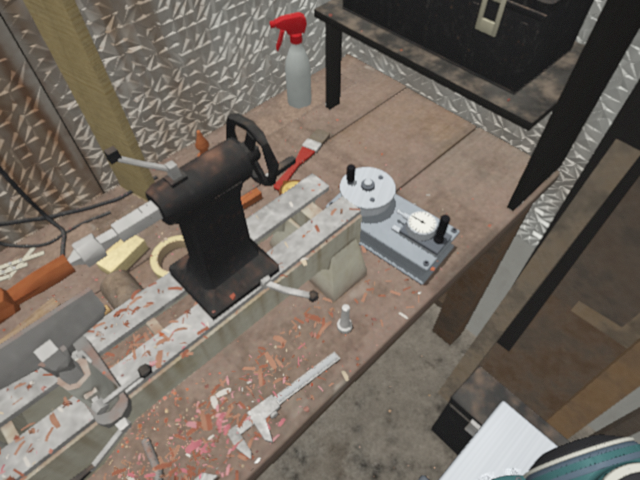

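The top view shows the pulley around (416,237) with its crank cap at (408,215), the dial at (422,311) and the post at (426,335). The drive centre is at (294,320), the caliper at (210,330) and the tin at (375,166). In the side view the crank is at (351,173) and the post at (443,228). A tall black lathe head stands between the arm's start and the stand.

```bash
cat > h.py <<'E'
from plant import *
import cv2, numpy as np
from scipy.spatial.transform import Rotation as R
def ray(n,u,v):
    c=calibration(n);K=np.array(c["camera_matrix"]);T=np.array(c["world_from_camera"])
    x,y=(u-K[0,2])/K[0,0],(v-K[1,2])/K[1,1]
    a,b=x,y
    for _ in range(20):
        f=1+c["k1"]*(a*a+b*b); a,b=x/f,y/f
    return T[:3,3],T[:3,:3]@np.array([a,-b,-1.])
def plane(n,u,v,z):
    o,d=ray(n,u,v); return o+d*(z-o[2])/d[2]
def depthpt(n,u,v,D):
    o,d=ray(n,u,v); return o+d*D
def blobs(n,p,mask,box,amin=20):
    x0,y0,x1,y1=box; m=np.zeros(mask.shape,np.uint8); m[y0:y1,x0:x1]=mask[y0:y1,x0:x1]
    k,l,s,c=cv2.connectedComponentsWithStats(m)
    return [(np.round(c[i],1),s[i]) for i in range(1,k) if s[i][4]>=amin]
E
python3 - <<'E'
from h import *
p=cv2.imread("pics/top0.png"); d=np.load("top0.npy")
m=(p.max(2)<60).astype(np.uint8)
for n,box in(("crank",(388,205,447,270)),("post",(405,320,445,345))): print(n,blobs("top",p,m,box,8))
for n,u,v in(("flange",416,250),("nut",417,236),("crank",408,214),("post",426,335),("dial",421,318),("head",205,190),("headtop",240,200),("wheelhead",255,195),("lever",150,175),("shelf",600,150),("shelfedge",545,200),("corner",545,340),("lowR",440,375)):
    print(n,np.round(depthpt("top",u,v,d[v,u])))
g=(p.min(2)>190).astype(np.uint8); print("flange",blobs("top",p,g,(380,200,455,275),100))
a=[plane("top",u,v,57) for u,v in((376,212),(440,207),(387,346),(453,341))]; print(np.round(a))
E
```

```text
crank []
post []
flange [ 548. -275.  102.]
nut [ 569. -274.  119.]
crank [ 602. -254.  145.]
post [ 401. -285.  139.]
dial [ 430. -285.   94.]
head [573.  41. 395.]
headtop [564.  -2. 382.]
wheelhead [562. -25. 417.]
lever [584. 106. 422.]
shelf [ 651. -487.  375.]
shelfedge [ 605. -448.  260.]
corner [ 395. -543.    1.]
lowR [ 292. -475. -648.]
flange [(array([413.3, 241.3]), array([ 380,  206,   67,   69, 3354], dtype=int32))]
[[ 623. -209.   57.]
 [ 635. -327.   57.]
 [ 381. -231.   57.]
 [ 392. -350.   57.]]
```

Run:
```python
import cv2
p=cv2.imread("pics/top0.png")[195:355,360:470]; cv2.imwrite("pics/c1.png",cv2.resize(p,None,fx=3.6,fy=3.6,interpolation=cv2.INTER_CUBIC))
```

```text
(no output)
```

View pics/c1.png

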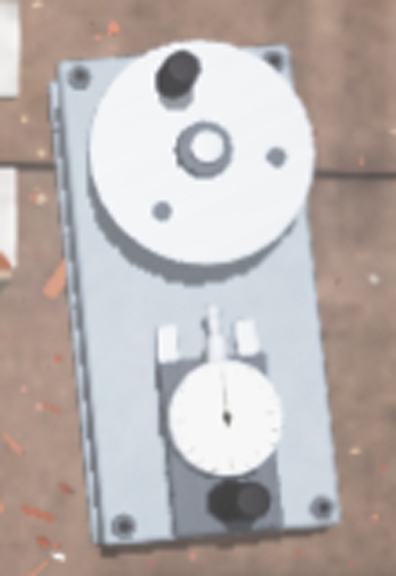

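Run:
```python
from h import *
for n,u,v,z in(("post",430.3,333.9,141),("crank",410.8,214.4,149),("nut",417.8,236.1,120),("flange",416.4,237.2,105),("dial",422.5,311,97),("ball",418.6,282.5,86)):
    print(n,np.round(plane("top",u,v,z),1))
for nm in("top","side"):
    d=np.load(nm+"0.npy"); P=[]
    for v in range(0,480,4):
        for u in range(0,640,4):
            if d[v,u]>0: P.append(depthpt(nm,u,v,d[v,u]))
    P=np.array(P); print(nm)
    for x in range(250,700,50):
        r=[]
        for y in range(700,-500,-100):
            q=P[(P[:,0]>=x)&(P[:,0]<x+50)&(P[:,1]<=y)&(P[:,1]>y-100)]; r.append(int(q[:,2].max()) if len(q) else -1)
        print(x,r)
```

```text
post [ 402.8 -292.   141. ]
crank [ 600.3 -258.   149. ]
nut [ 568.9 -274.7  120. ]
flange [ 569.5 -274.8  105. ]
dial [ 442.4 -286.9   97. ]
ball [ 492.5 -281.9   86. ]Traceback (most recent call last):
  File "<stdin>", line 8, in <module>
  File "h.py", line 14, in depthpt
    o,d=ray(n,u,v); return o+d*D
        ~~~^^^^^^^
  File "h.py", line 5, in ray
    c=calibration(n);K=np.array(c["camera_matrix"]);T=np.array(c["world_from_camera"])
ValueError: time passes only in moves, steps and waits
```

```bash
python3 - <<'E'
import re
s=open('h.py').read()
s=s.replace("def ray(","import functools\ncalib=functools.lru_cache(calibration)\ndef ray(").replace("c=calibration(n);","c=calib(n);")
open('h.py','w').write(s)
E
python3 - <<'E'
from h import *
for nm in("top","side"):
    d=np.load(nm+"0.npy"); P=[]
    for v in range(0,480,4):
        for u in range(0,640,4):
            if d[v,u]>0: P.append(depthpt(nm,u,v,d[v,u]))
    P=np.array(P); print(nm)
    for x in range(250,700,50):
        r=[]
        for y in range(700,-500,-100):
            q=P[(P[:,0]>=x)&(P[:,0]<x+50)&(P[:,1]<=y)&(P[:,1]>y-100)]; r.append(int(q[:,2].max()) if len(q) else -1)
        print(x,r)
E
```

```text
top
250 [-870, -870, -866, -872, -867, -870, -872, -870, -874, -869, -869, -538]
300 [-874, -879, -865, -873, -876, -873, -872, -872, -874, -866, -870, -875]
350 [-1, 24, 29, 19, 17, 13, 10, 8, 6, 142, 74, 276]
400 [-1, 5, 20, 16, 16, 17, 172, 173, 7, 143, 97, 437]
450 [-1, 23, 139, 342, 343, 161, 190, 156, 101, 99, 97, 447]
500 [-1, -1, 175, 370, 369, 388, 391, 413, 174, 108, 106, 451]
550 [-1, -1, 171, 385, 383, 439, 417, 417, 173, 149, 112, 458]
600 [-1, -1, 169, 176, 173, 442, -1, 386, 173, 147, 107, 464]
650 [-1, 10, 127, 19, 47, 51, 2, 5, 25, 27, 4, 467]
side
250 [-1, -1, -1, -1, -1, -1, -1, -874, -871, -874, -874, -541]
300 [-1, -1, -1, -1, -10, -6, -4, -2, -1, -16, -7, -5]
350 [-1, -1, -1, -1, 20, 14, 15, 7, 6, 142, 73, 274]
400 [-1, -1, -1, 167, 282, 16, 174, 171, 8, 141, 95, 436]
450 [-1, -1, 157, 345, 346, 164, 189, 160, 156, 96, 95, 434]
500 [-1, -1, 177, 375, 378, 390, 393, 414, 177, 108, 105, 419]
550 [-1, -1, 170, 381, 385, 443, 417, 418, 171, 151, 109, 396]
600 [-1, -1, 87, 176, 190, 442, 188, 386, 170, 150, 105, 380]
650 [-1, -1, -1, 0, 11, 1, -1, 2, 0, 2, 2, 361]
```

```bash
cat > plan.py <<'E'
from h import *
def rows(way,yaw_end,nrot0=0,step=38,pad=5):
    """way: xyz waypoints mm; start from measured pose (tool down); turn spread at 7 deg per row from row nrot0"""
    s=get_state(); p=np.array(s["ee_pos"]); q=s["ee_rot"]; r=R.from_quat([q[1],q[2],q[3],q[0]])
    x=r.as_matrix()[:,0]; yaw=np.degrees(np.arctan2(x[1],x[0]))
    pts=[]
    for w in way:
        w=np.array(w,float); n=int(np.ceil(np.linalg.norm(w-p)/step)); pts+= [p+(w-p)*k/n for k in range(1,n+1)]; p=w
    rem=yaw-yaw_end; out=[]; cur=np.array(s["ee_pos"]); 
    while len(pts)%pad: pts.append(pts[-1])
    for i,t in enumerate(pts):
        a=np.radians(yaw); X=np.array([np.cos(a),np.sin(a),0]); Y=np.array([np.sin(a),-np.cos(a),0])
        d=t-cur; m=np.round([d@X,d@Y,-d[2]])/1000
        cur=cur+1000*(m[0]*X+m[1]*Y-m[2]*np.array([0,0,1]))
        da=float(np.clip(rem,-7,7)) if i>=nrot0 else 0.; da=round(da,1); rem-=da; yaw-=da
        out+=[*map(float,m),0,0,da]
    for i in range(0,len(out),30): print([round(v,4) for v in out[i:i+30]])
    print("end",cur,yaw,"rem",rem)
E
python3 - <<'E'
from plan import *
arc=[(430*np.cos(np.radians(a)),430*np.sin(np.radians(a)),420) for a in(63,50,35,20,5,-10,-25)]
rows([(260,520,330)]+arc+[(402,-290,300),(403,-292,190)],5.5,8)
E
```

```text
[0.0, -0.023, -0.025, 0, 0, 0.0, 0.0, -0.023, -0.025, 0, 0, 0.0, 0.0, -0.024, -0.025, 0, 0, 0.0, 0.0, -0.023, -0.025, 0, 0, 0.0, -0.001, -0.03, -0.018, 0, 0, 0.0]
[-0.0, -0.03, -0.018, 0, 0, 0.0, -0.001, -0.031, -0.018, 0, 0, 0.0, -0.001, -0.03, -0.018, 0, 0, 0.0, -0.0, -0.03, -0.018, 0, 0, 7.0, -0.033, -0.0, 0.0, 0, 0, 7.0]
[-0.032, 0.004, 0.0, 0, 0, 7.0, -0.031, 0.008, 0.0, 0, 0, 7.0, -0.038, 0.004, 0.0, 0, 0, 7.0, -0.036, 0.009, 0.0, 0, 0, 7.0, -0.035, 0.014, 0.0, 0, 0, 7.0]
[-0.036, 0.008, 0.0, 0, 0, 7.0, -0.035, 0.013, 0.0, 0, 0, 7.0, -0.034, 0.017, 0.0, 0, 0, 7.0, -0.035, 0.012, 0.0, 0, 0, 7.0, -0.034, 0.017, 0.0, 0, 0, 7.0]
[-0.031, 0.02, 0.0, 0, 0, 7.0, -0.034, 0.016, 0.0, 0, 0, 7.0, -0.032, 0.02, 0.0, 0, 0, 7.0, -0.029, 0.023, 0.0, 0, 0, 7.0, -0.032, 0.02, 0.0, 0, 0, 7.0]
[-0.029, 0.023, 0.0, 0, 0, 7.0, -0.027, 0.026, 0.0, 0, 0, 7.0, -0.005, 0.021, 0.024, 0, 0, 7.0, -0.002, 0.022, 0.024, 0, 0, 7.0, -0.0, 0.022, 0.024, 0, 0, 0.9]
[-0.0, 0.022, 0.024, 0, 0, 0.0, 0.0, 0.021, 0.024, 0, 0, 0.0, 0.001, 0.001, 0.037, 0, 0, 0.0, -0.0, 0.001, 0.036, 0, 0, 0.0, 0.0, 0.0, 0.037, 0, 0, 0.0]
end [ 402.86364295 -291.56222178  190.07118771] 5.5267885222830895 rem 0.02678852228308981
```

Call:
send_rows(
  commands=[0, -0.023, -0.025, 0, 0, 0, 0, -0.023, -0.025, 0, 0, 0, 0, -0.024, -0.025, 0, 0, 0, 0, -0.023, -0.025, 0, 0, 0, -0.001, -0.03, -0.018, 0, 0, 0],
  gripper=100,
)

```text
time: 0.52
ee_pos: [247.7, 493.2, 350.9]
ee_rot: [0.0, 0.23, 0.973, 0.001]
ft_force: [0.6, 0.1, 0.5]
opening: 85.3
gripper_force: 0.0
```

Call:
send_rows(
  commands=[0, -0.03, -0.018, 0, 0, 0, -0.001, -0.031, -0.018, 0, 0, 0, -0.001, -0.03, -0.018, 0, 0, 0, 0, -0.03, -0.018, 0, 0, 7, -0.033, 0, 0, 0, 0, 7],
)

```text
time: 0.93
ee_pos: [218.9, 365.3, 426.4]
ee_rot: [-0.001, 0.347, 0.938, 0.004]
ft_force: [0.7, 1.3, -0.1]
opening: 85.3
gripper_force: 0.0
```

Call:
send_rows(
  commands=[-0.032, 0.004, 0, 0, 0, 7, -0.031, 0.008, 0, 0, 0, 7, -0.038, 0.004, 0, 0, 0, 7, -0.036, 0.009, 0, 0, 0, 7, -0.035, 0.014, 0, 0, 0, 7],
)

```text
time: 1.35
ee_pos: [353.4, 245.6, 420.9]
ee_rot: [-0.0, 0.615, 0.789, -0.0]
ft_force: [1.0, -0.2, -0.3]
opening: 85.6
gripper_force: 0.0
```

Call:
send_rows(
  commands=[-0.036, 0.008, 0, 0, 0, 7, -0.035, 0.013, 0, 0, 0, 7, -0.034, 0.017, 0, 0, 0, 7, -0.035, 0.012, 0, 0, 0, 7, -0.034, 0.017, 0, 0, 0, 7],
)

```text
time: 1.77
ee_pos: [420.8, 72.4, 420.7]
ee_rot: [-0.0, 0.824, 0.567, -0.0]
ft_force: [0.3, 0.3, -1.0]
opening: 85.4
gripper_force: 0.0
```

Call:
send_rows(
  commands=[-0.031, 0.02, 0, 0, 0, 7, -0.034, 0.016, 0, 0, 0, 7, -0.032, 0.02, 0, 0, 0, 7, -0.029, 0.023, 0, 0, 0, 7, -0.032, 0.02, 0, 0, 0, 7],
)

```text
time: 2.18
ee_pos: [412.5, -112.1, 420.5]
ee_rot: [-0.0, 0.956, 0.293, -0.0]
ft_force: [0.7, -0.6, -0.4]
opening: 85.5
gripper_force: 0.0
```

Call:
send_rows(
  commands=[-0.029, 0.023, 0, 0, 0, 7, -0.027, 0.026, 0, 0, 0, 7, -0.005, 0.021, 0.024, 0, 0, 7, -0.002, 0.022, 0.024, 0, 0, 7, 0, 0.022, 0.024, 0, 0, 0.9],
)

```text
time: 2.6
ee_pos: [397.5, -247.8, 348.7]
ee_rot: [0.0, 0.999, 0.045, 0.001]
ft_force: [-0.3, 0.2, -0.4]
opening: 85.2
gripper_force: 0.0
```

Call:
send_rows(
  commands=[0, 0.022, 0.024, 0, 0, 0, 0, 0.021, 0.024, 0, 0, 0, 0.001, 0.001, 0.037, 0, 0, 0, 0, 0.001, 0.036, 0, 0, 0, 0, 0, 0.037, 0, 0, 0],
)

```text
time: 3.02
ee_pos: [402.9, -291.5, 189.6]
ee_rot: [0.0, 0.999, 0.048, 0.0]
ft_force: [0.6, -0.3, 0.0]
opening: 85.6
gripper_force: 0.0
```

Call:
send_rows(
  commands=[0, 0, 0, 0, 0, 0, 0, 0, 0, 0, 0, 0, 0, 0, 0, 0, 0, 0, 0, 0, 0, 0, 0, 0, 0, 0, 0, 0, 0, 0],
)

```text
time: 3.43
ee_pos: [404.9, -292.2, 194.5]
ee_rot: [0.002, 0.999, 0.048, 0.002]
ft_force: [0.0, -0.2, -0.0]
opening: 85.7
gripper_force: 0.0
```

Run:
```python
from h import *
a=[]
for n in("top","side"):
    p,d=grab_frame(n); cv2.imwrite(f"pics/{n}1.png",p[:,:,::-1]); a.append(p[:,:,::-1])
A=cv2.resize(a[0][195:365,360:480],(400,566));B=cv2.resize(a[1][110:290,320:480],(400,450)); C=np.zeros((566,800,3),np.uint8);C[:,:400]=A;C[:450,400:]=B
cv2.imwrite("pics/c2.png",C); s=get_state();print(s["time"],s["ee_pos"],s["ee_rot"],s["joint_positions"])
```

```text
3.5333 [ 404.39777805 -291.81290162  193.67740071] [0.00138378 0.99882904 0.04833493 0.00154051] [-6.75002089e-01 -4.74793596e-02  2.01841090e+00 -3.82694089e-05
  1.16651975e+00  7.99101461e-01]
```

View pics/c2.png

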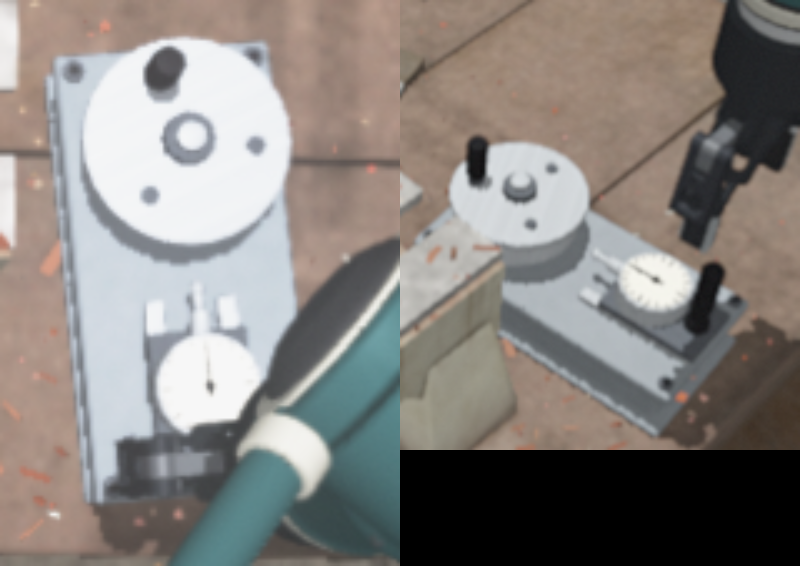

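Top-view crop: the gripper stands over the post, with the pulley, crank and dial still unobstructed. Side-view crop: the crank is at (478,155), the dial at (655,282) with the needle pointing at the pulley, and the post top at (712,268). The fingers are clear above the post.

Run:
```python
from h import *
for n,u,v,z in(("post",444.8,217.2,141),("crank",320+478/2.5-400/2.5,110+143/2.5,149),("nut",320+120/2.5,110+176/2.5,120),("flange",320+119/2.5,110+193/2.5,105)):
    print(n,np.round(plane("side",u,v,z),1))
```

```text
post [ 402.  -290.7  141. ]
crank [ 598.7 -256.   149. ]
nut [ 570.  -275.3  120. ]
flange [ 567.  -272.5  105. ]
```

Call:
send_rows(
  commands=[-0.001, 0, 0.026, 0, 0, 0, 0, 0, 0.026, 0, 0, 0, 0, 0, 0.02, 0, 0, 0, 0, 0, 0.012, 0, 0, 0, 0, 0, 0, 0, 0, 0],
)

```text
time: 3.95
ee_pos: [400.7, -289.8, 105.1]
ee_rot: [-0.001, 0.999, 0.048, -0.002]
ft_force: [-0.0, 0.4, -0.8]
opening: 85.7
gripper_force: 0.0
```

Call:
send_rows(
  commands=[0, 0, 0, 0, 0, 0, 0, 0, 0, 0, 0, 0, 0, 0, 0, 0, 0, 0, 0, 0, 0, 0, 0, 0, 0, 0, 0, 0, 0, 0],
)

```text
time: 4.37
ee_pos: [402.9, -291.6, 108.4]
ee_rot: [0.001, 0.999, 0.048, 0.001]
ft_force: [0.8, 0.0, 0.4]
opening: 85.6
gripper_force: 0.0
```

Call:
send_rows(
  commands=[0, 0, 0, 0, 0, 0, 0, 0, 0, 0, 0, 0, 0, 0, 0, 0, 0, 0, 0, 0, 0, 0, 0, 0, 0, 0, 0, 0, 0, 0],
  gripper=0,
  force=50,
)

```text
time: 4.78
ee_pos: [402.1, -291.0, 107.2]
ee_rot: [-0.0, 0.999, 0.048, -0.0]
ft_force: [-0.8, 0.4, -0.3]
opening: 25.8
gripper_force: 0.0
```

Call:
send_rows(
  commands=[0, 0, 0, 0, 0, 0, 0, 0, 0, 0, 0, 0, 0, 0, 0, 0, 0, 0, 0, 0, 0, 0, 0, 0, 0, 0, 0, 0, 0, 0],
)

```text
time: 5.2
ee_pos: [402.3, -292.2, 107.5]
ee_rot: [0.001, 0.999, 0.048, 0.0]
ft_force: [-0.5, -6.1, -1.7]
opening: 16.6
gripper_force: 48.7
```

Call:
send_rows(
  commands=[0.004, 0, 0, 0, 0, 0, 0.004, 0, 0, 0, 0, 0, 0.004, 0, 0, 0, 0, 0, 0.004, 0, 0, 0, 0, 0, 0.001, 0, 0, 0, 0, 0],
)

```text
time: 5.62
ee_pos: [417.4, -290.6, 107.5]
ee_rot: [0.001, 0.999, 0.049, -0.002]
ft_force: [-7.7, -5.9, 4.5]
opening: 16.5
gripper_force: 49.3
```

Call:
send_rows(
  commands=[0.001, 0, 0, 0, 0, 0, 0, 0, 0, 0, 0, 0, 0, 0, 0, 0, 0, 0, 0, 0, 0, 0, 0, 0, 0, 0, 0, 0, 0, 0],
)

```text
time: 6.03
ee_pos: [418.3, -290.5, 107.5]
ee_rot: [0.001, 0.999, 0.048, -0.002]
ft_force: [-8.1, -5.1, 3.8]
opening: 16.5
gripper_force: 49.2
```

```bash
cat > needle.py <<'E'
from h import *
def needle(tag,view=False):
    p,d=grab_frame("side"); b=p[:,:,::-1].copy(); cv2.imwrite(f"pics/s{tag}.png",b)
    q,_=grab_frame("top"); cv2.imwrite(f"pics/t{tag}.png",q[:,:,::-1])
    C=np.zeros((560,800,3),np.uint8)
    C[:,:400]=cv2.resize(q[215:327,380:460,::-1],(400,560),interpolation=cv2.INTER_CUBIC)
    C[:400,400:]=cv2.resize(b[165:245,385:465],(400,400),interpolation=cv2.INTER_CUBIC)
    cv2.imwrite(f"pics/n{tag}.png",C)
    s=get_state(); print(s["time"],np.round(s["ee_pos"],1),np.round(s["ft_force"],1))
E
python3 -c "
from needle import *
needle('a')"
```

```text
6.1333 [ 418.3 -290.5  107.5] [-7.8 -5.3  4. ]
```

View pics/na.png

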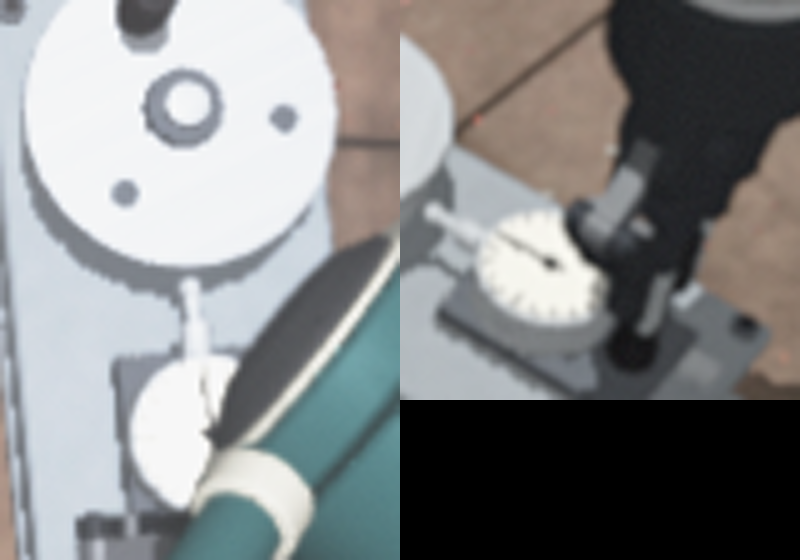

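The top crop shows the plunger ball at (190,288), short of the rim. In the side crop the needle still points at the pulley, from its pivot (553,264) to (495,230). So there is no contact yet.

Call:
send_rows(
  commands=[0.002, 0, 0, 0, 0, 0, 0.002, 0, 0, 0, 0, 0, 0.001, 0, 0, 0, 0, 0, 0, 0, 0, 0, 0, 0, 0, 0, 0, 0, 0, 0],
)

```text
time: 6.55
ee_pos: [423.2, -290.0, 107.5]
ee_rot: [0.001, 0.999, 0.048, -0.002]
ft_force: [-7.8, -5.8, 3.5]
opening: 16.8
gripper_force: 49.3
```

```bash
cat > nd.py <<'E'
from h import *
A=np.radians(5.6); X=np.array([np.cos(A),np.sin(A)])
def read(tag,post=None,quiet=False,cam="side"):
    s=get_state()
    post=np.array(s["ee_pos"][:2]) if post is None else np.array(post)
    p,_=grab_frame(cam); cv2.imwrite(f"pics/{cam}{tag}.png",p[:,:,::-1])
    c=post+40*X
    N=400;sc=N/60.  # rectify dial plane by casting each grid point
    g=np.stack(np.meshgrid(*[np.arange(N)/sc-30]*2),-1)   # u: along X, v: clockwise-right (-stand y)
    W=np.zeros((N,N,3)); W[...,:2]=c+g[...,:1]*X+g[...,1:]*np.array([X[1],-X[0]]); W[...,2]=97
    k=calib(cam);K=np.array(k["camera_matrix"]);T=np.linalg.inv(k["world_from_camera"])
    q=W@T[:3,:3].T+T[:3,3]; a=q[...,0]/-q[...,2]; b=-q[...,1]/-q[...,2]; f=1+k["k1"]*(a*a+b*b)
    m=cv2.remap(p,(K[0,0]*a*f+K[0,2]).astype(np.float32),(K[1,1]*b*f+K[1,2]).astype(np.float32),cv2.INTER_LINEAR)
    cv2.imwrite(f"pics/d{cam}{tag}.png",m[:,:,::-1])
    # darkest direction in ring 7..17 mm around the centre
    th=np.arange(-40,320)*np.pi/180; r=np.arange(7,17,.5)
    uu=(np.cos(th)[:,None]*r+30)*sc; vv=(np.sin(th)[:,None]*r+30)*sc
    v=cv2.remap(m.min(2),uu.astype(np.float32),vv.astype(np.float32),cv2.INTER_LINEAR).mean(1)
    v=cv2.GaussianBlur(v.reshape(-1,1).astype(np.float32),(1,9),2).ravel()
    i=v.argmin(); print(tag,round(s["time"],2),"needle",round(th[i],2),"dark",round(float(v[i])),"med",round(float(np.median(v))),np.round(s["ee_pos"],1),np.round(s["ft_force"],1)); return th[i]
E
python3 -c "
from nd import *
read('b')"
```

```text
b 6.55 needle 2.15 dark 117 med 233 [ 423.2 -290.   107.5] [-7.8 -5.8  3.5]
```

View pics/dsideb.png

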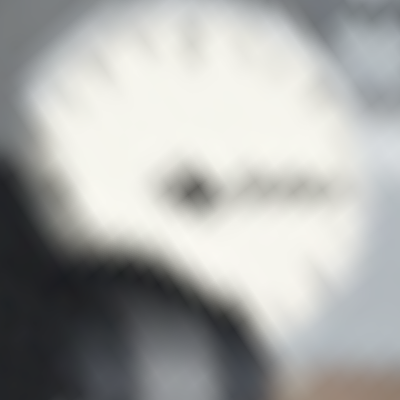

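The rectified dial shows the hub at (190,189) and the needle pointing right, to (345,187). That is 0 rad, so still no contact. I'll centre the reader on the hub and ignore the area the gripper hides.

```bash
sed -i 's/c=post+40\*X/c=post+38.5*X-1.7*np.array([X[1],-X[0]])/; s/np.arange(-40,320)/np.arange(-40,TH)/; s/quiet=False/TH=115/; s/np.arange(7,17,.5)/np.arange(6,12,.5)/' nd.py
```

Call:
send_rows(
  commands=[0.001, 0, 0, 0, 0, 0, 0.001, 0, 0, 0, 0, 0, 0, 0, 0, 0, 0, 0, 0, 0, 0, 0, 0, 0, 0, 0, 0, 0, 0, 0],
)

```text
time: 7.02
ee_pos: [425.0, -289.8, 107.5]
ee_rot: [0.001, 0.999, 0.049, -0.002]
ft_force: [-7.9, -5.7, 4.9]
opening: 16.5
gripper_force: 49.3
```

```bash
python3 -c "
from nd import *
read('c')"
```

```text
c 7.02 needle 0.14 dark 182 med 228 [ 425.  -289.8  107.5] [-7.9 -5.7  4.9]
```

Call:
send_rows(
  commands=[0.001, 0, 0, 0, 0, 0, 0.001, 0, 0, 0, 0, 0, 0, 0, 0, 0, 0, 0, 0, 0, 0, 0, 0, 0, 0, 0, 0, 0, 0, 0],
)

```text
time: 7.48
ee_pos: [426.7, -289.6, 107.5]
ee_rot: [0.001, 0.999, 0.049, -0.002]
ft_force: [-9.7, -6.5, 6.0]
opening: 16.5
gripper_force: 49.4
```

```bash
python3 -c "
from nd import *
read('d')"
```

```text
d 7.48 needle 0.79 dark 182 med 229 [ 426.7 -289.6  107.5] [-9.7 -6.5  6. ]
```

Call:
send_rows(
  commands=[0.001, 0, 0, 0, 0, 0, 0.0005, 0, 0, 0, 0, 0, 0, 0, 0, 0, 0, 0, 0, 0, 0, 0, 0, 0, 0, 0, 0, 0, 0, 0],
)

```text
time: 7.95
ee_pos: [427.9, -289.4, 107.5]
ee_rot: [0.001, 0.999, 0.049, -0.003]
ft_force: [-10.5, -5.5, 5.3]
opening: 16.7
gripper_force: 49.4
```

```bash
python3 -c "
from nd import *
read('e')"
```

```text
e 7.95 needle 1.36 dark 190 med 235 [ 427.9 -289.4  107.5] [-10.5  -5.5   5.3]
```

View pics/dsidee.png

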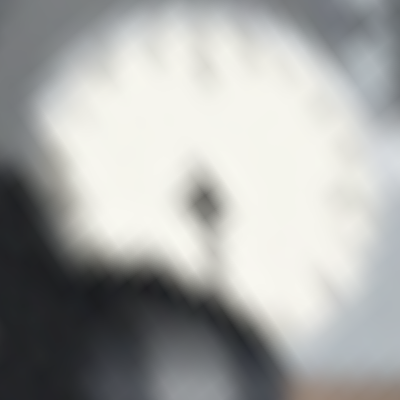

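The needle now points down in the rectified dial, from the hub at (203,200) to (215,270). That is about 1.45 rad, near a quarter turn. Next I release the post and go up and over to the crank.

Call:
send_rows(
  commands=[0, 0, 0, 0, 0, 0, 0, 0, 0, 0, 0, 0, 0, 0, 0, 0, 0, 0, 0, 0, 0, 0, 0, 0, 0, 0, 0, 0, 0, 0],
  gripper=100,
)

```text
time: 8.42
ee_pos: [430.8, -288.0, 107.2]
ee_rot: [-0.0, 0.999, 0.048, 0.0]
ft_force: [0.4, 0.5, -0.1]
opening: 76.4
gripper_force: 0.0
```

Call:
send_rows(
  commands=[0, 0, 0, 0, 0, 0, 0, 0, 0, 0, 0, 0, 0, 0, 0, 0, 0, 0, 0, 0, 0, 0, 0, 0, 0, 0, 0, 0, 0, 0],
)

```text
time: 8.83
ee_pos: [430.6, -288.3, 107.3]
ee_rot: [-0.0, 0.999, 0.048, 0.0]
ft_force: [0.0, -0.5, -0.6]
opening: 85.6
gripper_force: 0.0
```

Call:
send_rows(
  commands=[0, 0, -0.02, 0, 0, 0, 0, 0, -0.025, 0, 0, 0, 0, 0, -0.025, 0, 0, 0, 0, 0, -0.02, 0, 0, 0, 0, 0, -0.01, 0, 0, 0],
)

```text
time: 9.25
ee_pos: [431.9, -289.3, 210.6]
ee_rot: [0.002, 0.999, 0.048, 0.002]
ft_force: [0.6, -0.2, 0.1]
opening: 85.6
gripper_force: 0.0
```

Call:
send_rows(
  commands=[0.035, -0.003, 0, 0, 0, 0, 0.035, -0.003, 0, 0, 0, 0, 0.035, -0.003, 0, 0, 0, 0, 0.035, -0.003, 0, 0, 0, 0, 0.033, -0.003, 0, 0, 0, 0],
)

```text
time: 9.67
ee_pos: [602.7, -256.1, 206.4]
ee_rot: [-0.0, 0.999, 0.048, -0.0]
ft_force: [0.2, -1.1, 0.1]
opening: 85.5
gripper_force: 0.0
```

Call:
send_rows(
  commands=[0, 0, 0, 0, 0, 0, 0, 0, 0, 0, 0, 0, 0, 0, 0, 0, 0, 0, 0, 0, 0, 0, 0, 0, 0, 0, 0, 0, 0, 0],
)

```text
time: 10.08
ee_pos: [600.0, -257.1, 207.2]
ee_rot: [-0.0, 0.999, 0.048, -0.0]
ft_force: [0.1, 0.6, -0.2]
opening: 85.7
gripper_force: 0.0
```

```bash
python3 -c "
from nd import *
read('f',(427.9,-289.4),200)
p,d=grab_frame('side');cv2.imwrite('pics/s5.png',cv2.resize(p[120:270,320:480,::-1],(640,600)))"
```

```text
f 10.08 needle 1.34 dark 192 med 237 [ 600.  -257.1  207.2] [ 0.1  0.6 -0.2]
```

View pics/s5.png

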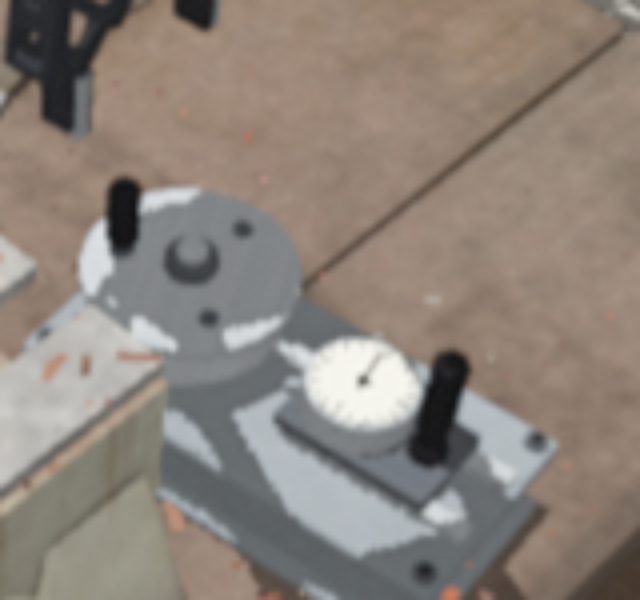

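The side view shows the dial at (362,382) with its needle swung about a quarter turn clockwise, to (378,345). The carriage stayed put, and the crank at (123,215) is clear below the gripper.

Call:
send_rows(
  commands=[0, 0, 0.025, 0, 0, 0, 0, 0, 0.025, 0, 0, 0, 0, 0, 0.022, 0, 0, 0, 0, 0, 0.012, 0, 0, 0, 0, 0, 0, 0, 0, 0],
)

```text
time: 10.6
ee_pos: [598.4, -255.9, 119.7]
ee_rot: [-0.002, 0.999, 0.048, -0.003]
ft_force: [-1.2, 0.8, -0.5]
opening: 85.3
gripper_force: 0.0
```

Call:
send_rows(
  commands=[0, 0, 0, 0, 0, 0, 0, 0, 0, 0, 0, 0, 0, 0, 0, 0, 0, 0, 0, 0, 0, 0, 0, 0, 0, 0, 0, 0, 0, 0],
)

```text
time: 11.02
ee_pos: [602.2, -257.1, 124.8]
ee_rot: [0.001, 0.999, 0.048, 0.001]
ft_force: [-0.7, 0.3, -0.7]
opening: 85.3
gripper_force: 0.0
```

Call:
send_rows(
  commands=[0, 0, 0, 0, 0, 0, 0, 0, 0, 0, 0, 0, 0, 0, 0, 0, 0, 0, 0, 0, 0, 0, 0, 0, 0, 0, 0, 0, 0, 0],
  gripper=0,
  force=30,
)

```text
time: 11.43
ee_pos: [601.3, -256.7, 123.2]
ee_rot: [-0.0, 0.999, 0.048, -0.0]
ft_force: [0.2, 1.1, 0.2]
opening: 25.6
gripper_force: 0.0
```

Call:
send_rows(
  commands=[0, 0, 0, 0, 0, 0, 0, 0, 0, 0, 0, 0, 0, 0, 0, 0, 0, 0, 0, 0, 0, 0, 0, 0, 0, 0, 0, 0, 0, 0],
)

```text
time: 11.85
ee_pos: [601.3, -257.2, 123.4]
ee_rot: [0.0, 0.999, 0.048, 0.0]
ft_force: [-1.2, -2.4, 2.2]
opening: 16.9
gripper_force: 29.8
```

Run:
```python
from nd import *
read('g',(427.9,-289.4),200)
s=get_state(); q=s["ee_rot"]; x=R.from_quat([*q[1:],q[0]]).as_matrix()[:,0]; yaw=np.arctan2(x[1],x[0])
c=np.array([569.3,-274.5]); v=np.array(s["ee_pos"][:2])-c; a0=np.arctan2(v[1],v[0]); print(np.hypot(*v),np.degrees(a0),np.degrees(yaw))
# 6 deg rows counter-clockwise on radius 36, in tool axes
X=np.array([np.cos(yaw),np.sin(yaw)]);Y=np.array([np.sin(yaw),-np.cos(yaw)])
o=[];cur=np.zeros(2)
for k in range(1,61):
    t=36*np.array([np.cos(a0+np.radians(6*k))-np.cos(a0),np.sin(a0+np.radians(6*k))-np.sin(a0)]); d=np.round([(t-cur)@X,(t-cur)@Y],1); cur=cur+d[0]*X+d[1]*Y; o+=[round(d[0]/1000,4),round(d[1]/1000,4),0,0,0,0]
for i in range(0,360,30): print([float(z) if z else 0 for z in o[i:i+30]])
```

```text
g 11.85 needle 1.33 dark 197 med 242 [ 601.3 -257.2  123.4] [-1.2 -2.4  2.2]
36.354573726444436 28.370780866045664 5.525170353866847
[-0.0016, -0.0034, 0, 0, 0, 0, -0.002, -0.0032, 0, 0, 0, 0, -0.0023, -0.003, 0, 0, 0, 0, -0.0027, -0.0027, 0, 0, 0, 0, -0.0028, -0.0024, 0, 0, 0, 0]
[-0.0032, -0.0021, 0, 0, 0, 0, -0.0033, -0.0018, 0, 0, 0, 0, -0.0035, -0.0014, 0, 0, 0, 0, -0.0036, -0.0011, 0, 0, 0, 0, -0.0037, -0.0006, 0, 0, 0, 0]
[-0.0038, -0.0003, 0, 0, 0, 0, -0.0037, 0.0001, 0, 0, 0, 0, -0.0037, 0.0005, 0, 0, 0, 0, -0.0037, 0.0009, 0, 0, 0, 0, -0.0036, 0.0013, 0, 0, 0, 0]
[-0.0033, 0.0016, 0, 0, 0, 0, -0.0032, 0.002, 0, 0, 0, 0, -0.003, 0.0023, 0, 0, 0, 0, -0.0027, 0.0027, 0, 0, 0, 0, -0.0025, 0.0028, 0, 0, 0, 0]
[-0.0021, 0.0032, 0, 0, 0, 0, -0.0018, 0.0033, 0, 0, 0, 0, -0.0014, 0.0035, 0, 0, 0, 0, -0.001, 0.0036, 0, 0, 0, 0, -0.0007, 0.0037, 0, 0, 0, 0]
[-0.0003, 0.0038, 0, 0, 0, 0, 0.0002, 0.0037, 0, 0, 0, 0, 0.0005, 0.0038, 0, 0, 0, 0, 0.0009, 0.0036, 0, 0, 0, 0, 0.0012, 0.0036, 0, 0, 0, 0]
[0.0017, 0.0033, 0, 0, 0, 0, 0.002, 0.0032, 0, 0, 0, 0, 0.0023, 0.003, 0, 0, 0, 0, 0.0026, 0.0027, 0, 0, 0, 0, 0.0029, 0.0025, 0, 0, 0, 0]
[0.0031, 0.0021, 0, 0, 0, 0, 0.0033, 0.0018, 0, 0, 0, 0, 0.0035, 0.0014, 0, 0, 0, 0, 0.0036, 0.001, 0, 0, 0, 0, 0.0037, 0.0007, 0, 0, 0, 0]
[0.0038, 0.0003, 0, 0, 0, 0, 0.0038, -0.0002, 0, 0, 0, 0, 0.0037, -0.0005, 0, 0, 0, 0, 0.0037, -0.0009, 0, 0, 0, 0, 0.0035, -0.0012, 0, 0, 0, 0]
[0.0034, -0.0017, 0, 0, 0, 0, 0.0032, -0.002, 0, 0, 0, 0, 0.003, -0.0023, 0, 0, 0, 0, 0.0027, -0.0026, 0, 0, 0, 0, 0.0024, -0.0029, 0, 0, 0, 0]
[0.0021, -0.0031, 0, 0, 0, 0, 0.0018, -0.0033, 0, 0, 0, 0, 0.0014, -0.0035, 0, 0, 0, 0, 0.0011, -0.0036, 0, 0, 0, 0, 0.0006, -0.0037, 0, 0, 0, 0]
[0.0003, -0.0038, 0, 0, 0, 0, -0.0001, -0.0038, 0, 0, 0, 0, -0.0005, -0.0037, 0, 0, 0, 0, -0.0009, -0.0037, 0, 0, 0, 0, -0.0013, -0.0035, 0, 0, 0, 0]
```

Call:
send_rows(
  commands=[-0.0016, -0.0034, 0, 0, 0, 0, -0.002, -0.0032, 0, 0, 0, 0, -0.0023, -0.003, 0, 0, 0, 0, -0.0027, -0.0027, 0, 0, 0, 0, -0.0028, -0.0024, 0, 0, 0, 0],
)

```text
time: 12.32
ee_pos: [589.7, -244.4, 123.5]
ee_rot: [0.001, 0.999, 0.048, 0.001]
ft_force: [3.1, -6.3, -2.4]
opening: 16.6
gripper_force: 29.6
```

```bash
python3 -c "
from nd import *
read('h',(427.9,-289.4),200)"
```

```text
h 12.32 needle 1.41 dark 160 med 229 [ 589.7 -244.4  123.5] [ 3.1 -6.3 -2.4]
```

Call:
send_rows(
  commands=[-0.0032, -0.0021, 0, 0, 0, 0, -0.0033, -0.0018, 0, 0, 0, 0, -0.0035, -0.0014, 0, 0, 0, 0, -0.0036, -0.0011, 0, 0, 0, 0, -0.0037, -0.0006, 0, 0, 0, 0],
)

```text
time: 12.78
ee_pos: [573.0, -238.5, 123.5]
ee_rot: [0.001, 0.999, 0.048, 0.003]
ft_force: [6.7, -3.2, -4.5]
opening: 16.6
gripper_force: 29.4
```

```bash
python3 -c "
from nd import *
read('i',(427.9,-289.4),200)"
```

```text
i 12.78 needle 1.97 dark 128 med 225 [ 573.  -238.5  123.5] [ 6.7 -3.2 -4.5]
```

Call:
send_rows(
  commands=[-0.0038, -0.0003, 0, 0, 0, 0, -0.0037, 0.0001, 0, 0, 0, 0, 0, 0, 0, 0, 0, 0, 0, 0, 0, 0, 0, 0, 0, 0, 0, 0, 0, 0],
)

```text
time: 13.25
ee_pos: [563.9, -238.8, 123.5]
ee_rot: [0.0, 0.999, 0.048, 0.001]
ft_force: [2.3, -5.4, -1.8]
opening: 16.9
gripper_force: 29.8
```

```bash
python3 -c "
from nd import *
read('j',(427.9,-289.4),200)"
```

```text
j 13.25 needle 0.31 dark 149 med 183 [ 563.9 -238.8  123.5] [ 2.3 -5.4 -1.8]
```

Call:
send_rows(
  commands=[-0.0037, 0.0005, 0, 0, 0, 0, -0.0037, 0.0009, 0, 0, 0, 0, 0, 0, 0, 0, 0, 0, 0, 0, 0, 0, 0, 0, 0, 0, 0, 0, 0, 0],
)

```text
time: 13.72
ee_pos: [556.2, -240.8, 123.4]
ee_rot: [0.0, 0.999, 0.048, 0.0]
ft_force: [2.0, -3.5, -0.8]
opening: 16.8
gripper_force: 29.9
```

```bash
python3 -c "
from nd import *
read('k',(427.9,-289.4),200)"
```

```text
k 13.72 needle -0.3 dark 142 med 150 [ 556.2 -240.8  123.4] [ 2.  -3.5 -0.8]
```

Call:
send_rows(
  commands=[-0.0036, 0.0013, 0, 0, 0, 0, -0.0033, 0.0016, 0, 0, 0, 0, 0, 0, 0, 0, 0, 0, 0, 0, 0, 0, 0, 0, 0, 0, 0, 0, 0, 0],
)

```text
time: 14.18
ee_pos: [549.6, -244.3, 123.5]
ee_rot: [0.0, 0.999, 0.048, 0.0]
ft_force: [2.3, -4.6, -1.0]
opening: 16.7
gripper_force: 29.9
```

```bash
python3 -c "
from nd import *
read('l',(427.9,-289.4),200)"
```

```text
l 14.18 needle 2.01 dark 113 med 149 [ 549.6 -244.3  123.5] [ 2.3 -4.6 -1. ]
```

```bash
python3 -c "
import cv2,numpy as np
t=np.hstack([cv2.resize(cv2.imread(f'pics/dside{c}.png'),(200,200)) for c in 'hijl'])
from plant import *
p,_=grab_frame('top')
b=np.hstack([cv2.resize(cv2.imread('pics/sidel.png')[110:270,320:480],(400,400)),cv2.resize(p[190:350,360:520,::-1],(400,400))])
cv2.imwrite('pics/m1.png',np.vstack([t,b]))"
```

```text
(no output)
```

View pics/m1.png

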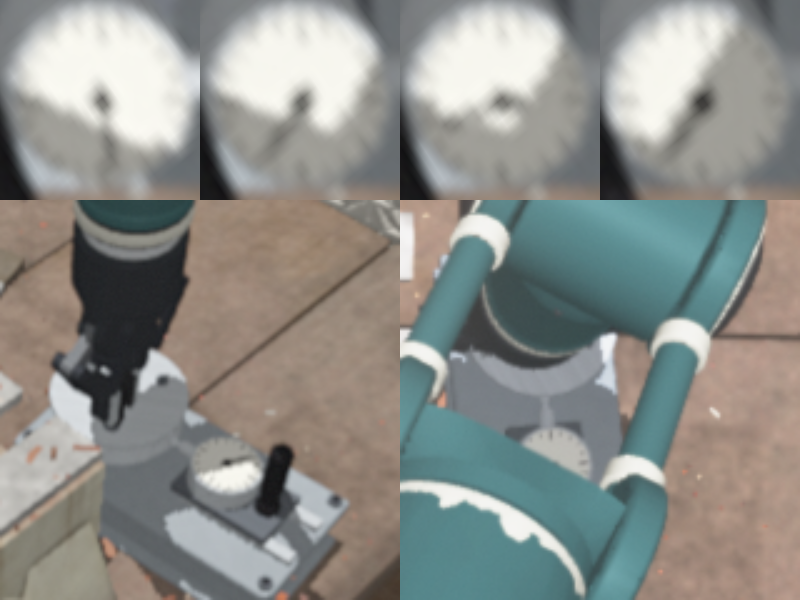

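The montage shows arm shadow over the dial, which fooled the reader, but the dial itself is never hidden. The needle passes about 2.2 in frame i and 2.6 in j, and is back near 2.2 in l, so the summit lies between j and k. I'll re-read these with a black-hat filter that ignores shadows.

```bash
cat > nd2.py <<'E'
from h import *
def ang(f):
    m=cv2.imread(f,0); b=cv2.morphologyEx(m,cv2.MORPH_BLACKHAT,cv2.getStructuringElement(cv2.MORPH_ELLIPSE,(45,45))).astype(np.float32)
    b/=m+30.
    hub=cv2.minMaxLoc(cv2.GaussianBlur(b,(0,0),10)[150:250,150:250])[3]; hx,hy=hub[0]+150,hub[1]+150
    th=np.radians(np.arange(-20,200)); r=np.arange(38,80)
    v=cv2.remap(b,(hx+np.cos(th)[:,None]*r).astype(np.float32),(hy+np.sin(th)[:,None]*r).astype(np.float32),cv2.INTER_LINEAR).mean(1)
    v=cv2.GaussianBlur(v.reshape(-1,1),(1,15),4).ravel(); i=v.argmax(); return round(float(th[i]),2),round(float(v[i]/v.mean()),1),(hx,hy)
E
python3 -c "
from nd2 import *
for c in 'ghijkl': print(c,ang(f'pics/dside{c}.png'))"
```

```text
g (1.4, 8.8, (204, 203))
h (1.45, 9.4, (204, 203))
i (2.09, 7.0, (203, 206))
j (0.26, 3.6, (207, 204))
k (2.88, 8.0, (212, 209))
l (2.13, 8.1, (205, 205))
```

Call:
send_rows(
  commands=[0.0033, -0.0016, 0, 0, 0, 0, 0.0036, -0.0013, 0, 0, 0, 0, 0.0037, -0.0009, 0, 0, 0, 0, 0, 0, 0, 0, 0, 0, 0, 0, 0, 0, 0, 0],
)

```text
time: 14.7
ee_pos: [559.2, -239.8, 123.4]
ee_rot: [0.0, 0.999, 0.048, -0.0]
ft_force: [0.4, -5.8, 0.3]
opening: 16.6
gripper_force: 30.0
```

```bash
python3 -c "
from nd import *; from nd2 import ang
read('m',(427.9,-289.4),200); print(ang('pics/dsidem.png'))"
```

```text
m 14.7 needle 0.17 dark 143 med 180 [ 559.2 -239.8  123.4] [ 0.4 -5.8  0.3]
(2.93, 5.7, (214, 208))
```

Call:
send_rows(
  commands=[0, 0, 0, 0, 0, 0, 0, 0, 0, 0, 0, 0, 0, 0, 0, 0, 0, 0, 0, 0, 0, 0, 0, 0, 0, 0, 0, 0, 0, 0],
  gripper=100,
)

```text
time: 15.17
ee_pos: [559.2, -238.7, 123.1]
ee_rot: [-0.0, 0.999, 0.048, -0.0]
ft_force: [-1.2, -0.5, 1.0]
opening: 75.9
gripper_force: 0.0
```

Call:
send_rows(
  commands=[0, 0, 0, 0, 0, 0, 0, 0, 0, 0, 0, 0, 0, 0, 0, 0, 0, 0, 0, 0, 0, 0, 0, 0, 0, 0, 0, 0, 0, 0],
)

```text
time: 15.58
ee_pos: [559.5, -239.2, 123.3]
ee_rot: [-0.0, 0.999, 0.048, -0.0]
ft_force: [0.2, -0.2, 0.0]
opening: 85.3
gripper_force: 0.0
```

```bash
python3 -c "
from nd import *; from nd2 import ang
read('n',(427.9,-289.4),200); print(ang('pics/dsiden.png'))
cv2.imwrite('pics/m2.png',np.hstack([cv2.imread('pics/dsidem.png'),cv2.imread('pics/dsiden.png')]))"
```

```text
n 15.58 needle 0.12 dark 143 med 179 [ 559.5 -239.2  123.3] [ 0.2 -0.2  0. ]
(2.93, 5.3, (214, 208))
```

View pics/m2.png

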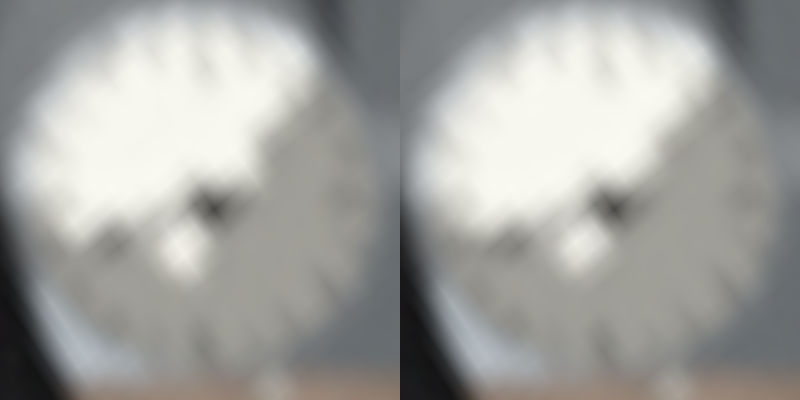

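The needle runs from the hub at (212,206) to (110,240), about 2.8 rad, in both frames. That is 1.4 rad, or 2.8 mm, above the round part of the rim, so the summit is at the tip, and it held after I released the crank. Now I lift clear and hand in.

Call:
send_rows(
  commands=[0, 0, -0.015, 0, 0, 0, 0, 0, -0.02, 0, 0, 0, 0, 0, -0.025, 0, 0, 0, 0, 0, -0.025, 0, 0, 0, 0, 0, -0.015, 0, 0, 0],
)

```text
time: 16.05
ee_pos: [560.6, -239.8, 226.4]
ee_rot: [0.001, 0.999, 0.048, 0.002]
ft_force: [0.2, -0.5, 0.8]
opening: 85.3
gripper_force: 0.0
```

Call:
send_rows(
  commands=[0, 0, 0, 0, 0, 0, 0, 0, 0, 0, 0, 0, 0, 0, 0, 0, 0, 0, 0, 0, 0, 0, 0, 0, 0, 0, 0, 0, 0, 0],
)

```text
time: 16.47
ee_pos: [558.5, -238.8, 221.1]
ee_rot: [-0.001, 0.999, 0.048, -0.002]
ft_force: [-0.6, 1.2, 0.8]
opening: 85.2
gripper_force: 0.0
```

```bash
python3 -c "
from nd import *; from nd2 import ang
read('o',(427.9,-289.4),200); print(ang('pics/dsideo.png'))
print(close_job())"
```

```text
o 16.47 needle 0.14 dark 142 med 148 [ 558.5 -238.8  221.1] [-0.6  1.2  0.8]
(2.74, 5.0, (211, 209))
the job is handed in; nothing more can be done
None
```

I handed the job in at about 16.5 s: the rim's high spot stands against the tip with the needle at about 2.8 rad (about 1.4 rad on the round rim), and the arm is clear; no verdict came back.

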